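# Seat the sini cup on the turntable, turn it to the front and hold

### The arm

A 7-joint arm with a two-finger parallel gripper is mounted at the origin on the work surface. World frame = base frame: x ahead of the robot, y to its left, z up, the work surface at z = 0. Lengths are in m, angles in rad, forces in N, time in s.
With the tool pointing down it reaches from about 0.4 to 0.85 m from the base axis. Payload 10.4 kg.
Tool frame: the origin (TCP) lies at the very end of the fingers, on their centre line; the grasp point (between the pads) lies 19 mm behind it (manip.pinch_z is the distance from the TCP to the grasp point, in m); z points along the fingers, y is the line along which they close (so a half turn about z gives the same grasp; the last joint's range is limited). The gripper opens to 85 mm and grips with 20 to 120 N. Pads are 22 mm wide; open, the fingers measure 114 mm over their backs; the gripper's body (76 mm by 85 mm) begins 54 mm behind the grasp point. The pads swing forward as they close: fully open they stand 13 mm farther back than shut.
Start: joints at [-1.325, 0.332, -0.065, 1.46, 0.022, 1.35, -0.088], TCP at [0.166, 0.603, 0.231] pointing down, gripper open.
Joint ranges: [-2.6, 2.6], [-0.5, 2.12], [-1.47, 1.34], [0.16, 2.42], [-1.27, 4.41], [0.06, 2.06], [-2.6, 2.6]. Speed limits (rad/s): [2.22, 2.22, 2.79, 2.79, 3.14, 3.14, 3.14].

### API

Orientations are given as a unit quaternion [w, x, y, z].
In Python, from workcell import manip gives the robot as it stands.
- The arm moves only by the shell command python3 -m handwheel 'ROWS'. ROWS is JSON, a list of rows, each an object of numbers: "hand": the closure, from 0 (fully open) to 1 (shut); "tx", "ty", "tz": the shift along the tool's x, y, z normalised to -1 to 1, where 1 is 0.5 m; "rx", "ry", "rz": the turn, a rotation vector about the tool's x, y, z normalised to -1 to 1, where 1 is 90 degrees. A call has 1 to 20 rows; each row is the pose to reach, as a shift and turn from the pose commanded when the call began, along the tool's axes at that moment; what a row does not reach only later rows make up. A row lasts 1/12 s, in which the tool goes at most 41.7 mm and 7.16 degrees, less where a joint would pass 70% of its speed; a pose out of reach is approached as far as the arm can. A call with a number of a shift or a turn outside -1 to 1 is refused whole. A call with a gripper value outside its range is refused whole. The fingers move at their own pace and stop on an object; the grip force is fixed at half the most. Time passes only in rows, so rows that repeat a pose let the fingers close. It gives the time, the measured TCP pose, the force, the opening and the grip force at its end, in the units of the state.
- manip.get_obs(): the state, without advancing time (a new reading comes with each control period).
- manip.grab_frame(name): name is "scene" or "top"; returns the picture (400x640x3 uint8, red, green, blue); there is no depth.
- manip.get_calibration(name): a dict with "fovy" (degrees; the focal length in pixels is half the picture's height over the tangent of half this angle, whatever the lens; pixels are square), "cx", "cy" (the principal point, pixels), "position" and "orientation" of the camera in the world. Camera axes: x right, y down, z forward; pixel columns grow to the right and rows downward; lengths in m; the calibration is good to about 2 mm. A picture is of the moment at which its call begins. get_calibration takes no time and is no camera call.
- manip.close_job(): hands the job in; it is judged then, once.
The state is a dict: "time": time; "joint_pos": joint angles; "joint_vel": joint speeds; "tau": joint torques, N m; "eef_pos": TCP position; "eef_rot": TCP orientation; "contact_force": force on the tool from outside, world axes, zero at the start; "torque": the same for the moment, N m; "gripper_width": opening from 0.0 (shut) to 1.0 (fully open); "finger_force": force on a finger pad.
Only numpy, scipy, OpenCV 4.12 (cv2) and the standard library are available. Lean on these libraries where they do the work, as an engineer would, in place of code of your own. Each camera call takes 0.05 s, during which the arm holds its last target. There are 200 camera calls.

### The job

Take the one cup that stands mouth-up on the steel tray, squeezing the thin porcelain gently (no more than about 35 N), and set it softly and upright into the empty ring on the turntable. Then take the wooden bar handle at the turntable's centre and turn the turntable slowly with it until the cup stands squarely in front, at the pointed tab of the fixed foot, and finish there still gripping the handle so that the turntable is held still. Leave everything else where it stands.

Things in the scene. Friction and masses are not known exactly. Their poses are not given: they have to be found in the camera images.
- cup_mid (a point): centre (on the axis, half-way up) of the one cup that stands mouth-up on the steel tray; loose handleless white porcelain cup, 55 mm tall, 58 mm across the rim, 55 mm across 14 mm above the foot, foot 48 mm across, wall 3.5 mm, 90 to 145 g; its z axis points up out of the mouth. Its foot stands on the tray's 4 mm thick floor
- tray: fixed square steel tray, 220 x 220 mm, rim 10 mm high; origin under its centre. Four cups stand on it at the corners of a 110 mm square, sides parallel to the tray's: one mouth-up (to be taken) and three mouth-down; any corner can hold any cup
- stand: fixed dark steel foot of the turntable, 250 mm across; origin on the turning axis at the table. Its pointed front tab, 30 mm wide, sticks out under the plate along the stand's -x axis, to 205 mm from the axis: that is the front. On the plate (top 30 mm above the table) three jars are fixed 105 mm from the axis, at 90, 180 and 270 degrees from the ring, none above 123 mm over the table
- turntable (a joint): turn of the round wooden plate about the vertical axis through the stand's origin, rad, growing anticlockwise seen from above; 0 (or a whole turn, 6.283) when the empty ring lies exactly at the front tab; turns freely either way for a full turn, light friction 0.05 N m, stays where it is left
- place (a point): centre of the empty ring, on the plate's top face, 105 mm from the axis; the ring is raised 4 mm, 31 mm inner radius, 36 mm outer; the cup's foot (48 mm across) goes inside and stands on the plate's top. Axes turn with the plate: its x axis points from the ring to the turning axis. The plate is 300 mm across
- bar (a point): centre of the wooden bar handle (its solid is turntable_c0), on the turning axis, 147.5 mm above the table; bar 64 mm long, 14 mm wide, 25 mm tall, on a post 12 mm across. Axes turn with the plate: the bar lies along its y axis, which is square to the line from the axis to the ring
- turned_cup0: one of three cups of the same size standing mouth-down on the tray; origin under its centre. Leave alone
- turned_cup1: another mouth-down cup, as turned_cup0
- turned_cup2: another mouth-down cup, as turned_cup0
- burner: ceramic incense burner, 75 mm square foot, flared bowl 84 mm across, 95 mm tall; origin under its centre. Leave alone
- grinder: black plastic grinder, 100 mm across, 185 mm tall; origin under its centre. Leave alone
- spice_jar: closed glass jar 56 mm across, 90 mm tall; origin under its centre. Leave alone
- pan_corner (a point): on the table under the corner nearest the robot and the turntable of a dark roasting pan, 200 mm (its x) x 320 mm (its y), 55 mm tall, which spreads from here along its +x and +y axes; silicone handles stick out 43 mm beyond both ends of its y axis. Leave alone
Mind the look-alikes: they are no part of the job. Leave any yellow look-alike of the part that bears cup_mid alone.

How it is judged:
By the outcome, as a careful person would: the job done as asked, in the order asked, and still so for the second after the job is handed in, while the arm keeps its last pose, push and grip.
It also fails if it takes over 72 s, if anything falls off the work surface, if the arm or the gripper's body presses on something with over 40 N, if the wrist force passes 120 N, or if a joint passes its speed limit or range.

## Working session

There is one attempt and no reset: what is moved stays moved. The work goes in short steps, Python scripts to look and compute and a shell command to move; the robot and the scene stay as the last step left them, time stands still between calls to the robot, and variables do not carry over. Pictures are saved under pics/ and viewed, at most 13 in all, crops included, and the job is handed in when it is done.

```bash
mkdir -p pics; ls; python3 - <<'E'
from workcell import manip
import cv2
print(manip.get_obs(), manip.pinch_z)
for n in("scene","top"):
    print(n,manip.get_calibration(n)); cv2.imwrite(f"pics/{n}0.png",manip.grab_frame(n)[:,:,::-1])
E
```

```text
pics
{'time': 0.0, 'joint_pos': array([-1.3246003 ,  0.33289535, -0.06468019,  1.46095097,  0.02157921,
        1.34990419, -0.0885115 ]), 'joint_vel': array([-0.0025515 ,  0.00056284,  0.00080879,  0.00048981,  0.00113487,
       -0.00145305,  0.00094527]), 'tau': array([-6.48541572e-04, -6.25458884e+01,  4.87060763e-02, -3.91598082e+01,
        1.61468057e-02,  9.84753133e-03, -1.44169690e-05]), 'eef_pos': array([0.16589064, 0.60218533, 0.23049661]), 'eef_rot': array([-7.10887614e-05,  1.34000483e-01,  9.90980996e-01, -7.28240905e-04]), 'contact_force': array([-0.04707834, -0.8473194 , -0.73674715]), 'torque': array([-0.04246426, -0.02756824, -0.02120633]), 'finger_force': 0.0, 'gripper_width': 1.001355732744083} 0.0187
scene {'fovy': 47.35484876357335, 'cx': 321.1513688589486, 'cy': 199.79941679760816, 'position': array([ 1.21142635, -0.02906606,  1.1723176 ]), 'orientation': array([-0.19762478,  0.73264255,  0.62767135, -0.17380453])}
top {'fovy': 56.05016745506571, 'cx': 314.8702040745318, 'cy': 196.73268897050852, 'position': array([0.52219357, 0.04820219, 1.1372297 ]), 'orientation': array([-0.02401931,  0.71497596, -0.69837983,  0.02231734])}
```

View pics/scene0.png

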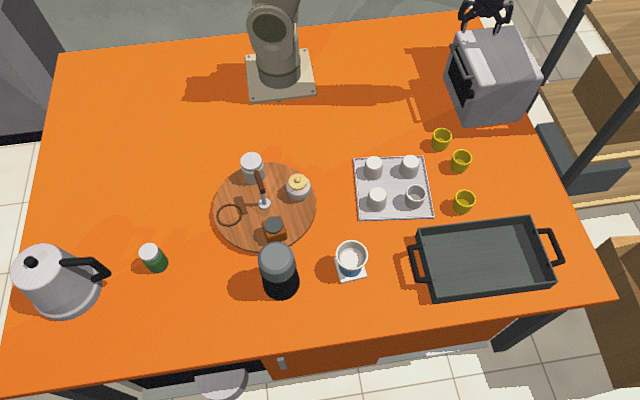

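View pics/top0.png

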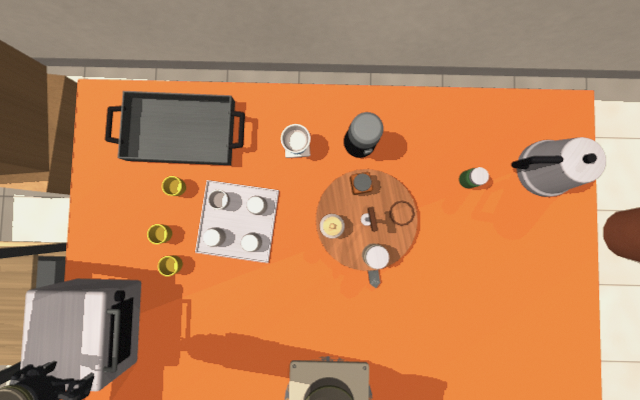

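The scene picture shows the open cup at about (416,196) and the ring at (229,215). In the top picture the open cup is at (219,200), the ring at (402,213), the bar at (371,218) and the tab at (375,280). I'll enlarge the useful part.

```bash
cat > h.py <<'E'
import numpy as np, cv2
from workcell import manip
from scipy.spatial.transform import Rotation as R
def rot(q): return R.from_quat(np.roll(q,-1))
def cam(n):
    c=manip.get_calibration(n); return c,200/np.tan(np.radians(c["fovy"])/2),rot(c["orientation"]).as_matrix()
def px2w(n,u,v,z):
    c,f,M=cam(n); d=M@np.array([(u-c["cx"])/f,(v-c["cy"])/f,1]); p=np.array(c["position"])
    return p+d*(z-p[2])/d[2]
def w2px(n,P):
    c,f,M=cam(n); q=M.T@(np.array(P)-c["position"]); return q[:2]/q[2]*f+[c["cx"],c["cy"]]
def look(n,name,x0,y0,x1,y1,k):
    im=manip.grab_frame(n)[:,:,::-1].copy(); cv2.imwrite(f"pics/{name}_raw.png",im)
    cv2.imwrite(f"pics/{name}.png",cv2.resize(im[y0:y1,x0:x1],None,fx=k,fy=k,interpolation=cv2.INTER_CUBIC))
E
python3 - <<'E'
from h import *
a=cv2.imread("pics/top0.png")[160:300,190:430]; b=cv2.imread("pics/scene0.png")[140:255,200:440]
cv2.imwrite("pics/crop.png",np.vstack([cv2.resize(x,None,fx=3,fy=3,interpolation=cv2.INTER_CUBIC) for x in (a,)]))
for u,v,z in [(219,200,.059),(402,213,.032),(371,218,.16),(375,284,.01),(368,219,.03)]: print(px2w("top",u,v,z).round(3))
for u,v,z in [(416,191,.059),(229,215,.032)]: print(px2w("scene",u,v,z).round(3))
E
```

```text
[0.577 0.327 0.059]
[ 0.553 -0.205  0.032]
[ 0.534 -0.096  0.16 ]
[ 0.341 -0.132  0.01 ]
[ 0.533 -0.106  0.03 ]
[0.575 0.336 0.059]
[ 0.555 -0.202  0.032]
```

View pics/crop.png

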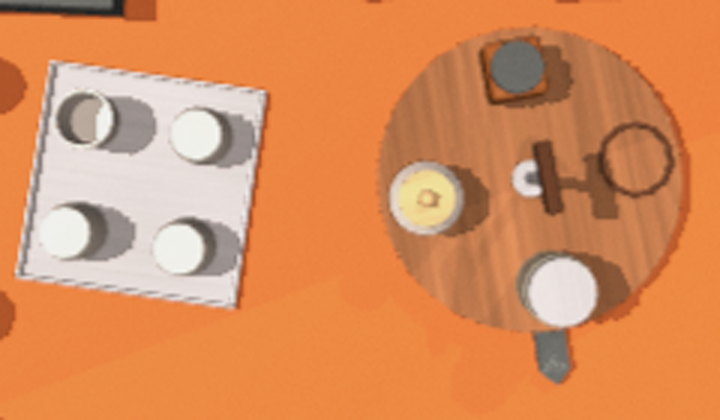

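The crop shows the open cup's rim centred near (86,119), the ring at (636,159), the bar from (543,143) to (553,213) and the tab tip at (556,383). I'll refine these with masks and cross-check them in the two views.

```bash
python3 - <<'E'
from h import *
for n,box in (("top",(185,170,290,270)),("scene",(345,145,445,230))):
    im=cv2.imread(f"pics/{n}0.png"); x0,y0,x1,y1=box
    m=(im[y0:y1,x0:x1].min(2)>228).astype(np.uint8)
    k,_,st,ce=cv2.connectedComponentsWithStats(m)
    for s,c in zip(st[1:],ce[1:]):
        if s[4]>40: print(n,s,(c+[x0,y0]).round(1),px2w(n,c[0]+x0,c[1]+y0,.059).round(4))
# plate: wood mask in both views
for n,box in (("top",(305,160,430,280)),("scene",(205,155,325,255))):
    im=cv2.imread(f"pics/{n}0.png"); x0,y0,x1,y1=box
    h=cv2.cvtColor(im,cv2.COLOR_BGR2HSV)
    org=((h[:,:,1]>185)&(h[:,:,0]<15)).astype(np.uint8)
    m=np.zeros_like(org); m[y0:y1,x0:x1]=1-org[y0:y1,x0:x1]
    m=cv2.morphologyEx(m,cv2.MORPH_OPEN,np.ones((5,5)))
    c=max(cv2.findContours(m,0,1)[0],key=cv2.contourArea)[:,0]
    P=np.array([px2w(n,u,v,.03)[:2] for u,v in c])
    for _ in range(15):
        A=np.c_[2*P,np.ones(len(P))]; s=np.linalg.lstsq(A,(P**2).sum(1),rcond=None)[0]; r=np.sqrt(s[2]+s[:2]@s[:2])
        e=np.abs(np.hypot(*(P-s[:2]).T)-r); P=P[e<max(.003,np.quantile(e,.95))]
    print(n,"plate",s[:2].round(4),r.round(4),len(P))
    # ring: dark pixels in annulus
    v=h[:,:,2]; ys,xs=np.nonzero(m&(v<105)); 
    Q=np.array([px2w(n,u,w,.034)[:2] for u,w in zip(xs,ys)])
    g=np.array([.554,-.2035])
    for _ in range(10):
        d=np.hypot(*(Q-g).T); S=Q[(d>.026)&(d<.041)]
        A=np.c_[2*S,np.ones(len(S))]; s=np.linalg.lstsq(A,(S**2).sum(1),rcond=None)[0]; g=s[:2]
    print(n,"ring",g.round(4),np.sqrt(s[2]+g@g).round(4),len(S))
for u,v in [(375.3,287.7)]: print("tab",[px2w("top",u,v,z).round(4) for z in (.003,.012)])
print("bar",px2w("top",371,207.7,.16).round(4),px2w("top",374.3,231,.16).round(4))
E
```

```text
top [ 63  28  15  15 179] [254.8 204.6] [0.5662 0.2236 0.059 ]
top [ 18  60  16  15 190] [210.6 237.2] [0.4702 0.3466 0.059 ]
top [ 57  66  15  15 183] [249.  242.8] [0.4568 0.2364 0.059 ]
top plate [ 0.546  -0.0938] 0.1611 223
top ring [ 0.5531 -0.2014] 0.033 32
scene plate [ 0.5343 -0.0992] 0.149 222
scene ring [ 0.5553 -0.2017] 0.0342 86
tab [array([ 0.3295, -0.1344,  0.003 ]), array([ 0.331, -0.133,  0.012])]
bar [ 0.5611 -0.0953  0.16  ] [ 0.501  -0.1047  0.16  ]
```

```bash
cat >> h.py <<'E'
def to(x,y,z,ref=None):
    "tool-axis shift in row units from current measured pose"
    o=manip.get_obs(); print("rows t:",(rot(o["eef_rot"]).inv().apply(np.array([x,y,z])-(o["eef_pos"] if ref is None else ref))/.5).round(4))
E
python3 -c "
from h import *
to(.578,.332,.23);to(.578,.332,.12)
print(rot(manip.get_obs()['eef_rot']).as_matrix().round(3))"
```

```text
rows t: [-0.9382 -0.3022  0.0016]
rows t: [-0.9382 -0.3019  0.2216]
[[-0.964  0.266 -0.   ]
 [ 0.266  0.964 -0.001]
 [-0.    -0.001 -1.   ]]
```

```bash
python3 -m handwheel '[{"hand":0,"tx":-0.06,"ty":-0.02},{"hand":0,"tx":-0.12,"ty":-0.04},{"hand":0,"tx":-0.19,"ty":-0.06},{"hand":0,"tx":-0.26,"ty":-0.084},{"hand":0,"tx":-0.33,"ty":-0.106},{"hand":0,"tx":-0.40,"ty":-0.129},{"hand":0,"tx":-0.47,"ty":-0.151},{"hand":0,"tx":-0.54,"ty":-0.174},{"hand":0,"tx":-0.61,"ty":-0.196},{"hand":0,"tx":-0.68,"ty":-0.219},{"hand":0,"tx":-0.75,"ty":-0.242},{"hand":0,"tx":-0.81,"ty":-0.261},{"hand":0,"tx":-0.86,"ty":-0.277,"tz":0.02},{"hand":0,"tx":-0.90,"ty":-0.290,"tz":0.06},{"hand":0,"tx":-0.938,"ty":-0.302,"tz":0.12},{"hand":0,"tx":-0.938,"ty":-0.302,"tz":0.18},{"hand":0,"tx":-0.938,"ty":-0.302,"tz":0.22},{"hand":0,"tx":-0.938,"ty":-0.302,"tz":0.22},{"hand":0,"tx":-0.938,"ty":-0.302,"tz":0.22}]'; python3 - <<'E'
from h import *
look("scene","s1",330,60,490,260,3); 
o=manip.get_obs();print(o["eef_pos"],o["eef_rot"],o["contact_force"])
to(.578,.332,.018)
E
```

```text
[0.16586943 0.60229943 0.23070965] [-7.95680851e-05  1.33960521e-01  9.90986525e-01 -5.28562474e-04] [ 0.08624925  0.16748615 -0.16404397]
rows t: [-0.9382 -0.3019  0.4257]invalid input
```

View pics/s1.png

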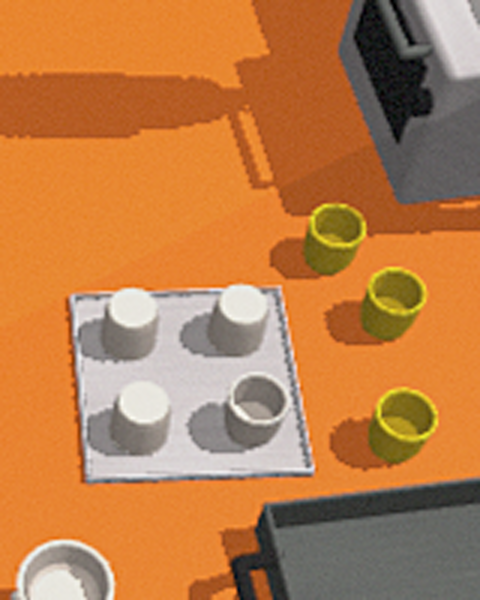

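The move was refused, so every key is probably required. The picture shows the open cup's rim at crop (258,398), which is scene pixel (416,192.7). I'll cross-check that position and resend with full rows.

```bash
python3 -m handwheel '[{"hand":0,"tx":-0.12,"ty":-0.04,"tz":0,"rx":0,"ry":0,"rz":0},{"hand":0,"tx":-0.26,"ty":-0.084,"tz":0,"rx":0,"ry":0,"rz":0},{"hand":0,"tx":-0.33,"ty":-0.106,"tz":0,"rx":0,"ry":0,"rz":0},{"hand":0,"tx":-0.40,"ty":-0.129,"tz":0,"rx":0,"ry":0,"rz":0},{"hand":0,"tx":-0.47,"ty":-0.151,"tz":0,"rx":0,"ry":0,"rz":0},{"hand":0,"tx":-0.54,"ty":-0.174,"tz":0,"rx":0,"ry":0,"rz":0},{"hand":0,"tx":-0.61,"ty":-0.196,"tz":0,"rx":0,"ry":0,"rz":0},{"hand":0,"tx":-0.68,"ty":-0.219,"tz":0,"rx":0,"ry":0,"rz":0},{"hand":0,"tx":-0.75,"ty":-0.242,"tz":0,"rx":0,"ry":0,"rz":0},{"hand":0,"tx":-0.81,"ty":-0.261,"tz":0,"rx":0,"ry":0,"rz":0},{"hand":0,"tx":-0.87,"ty":-0.28,"tz":0.03,"rx":0,"ry":0,"rz":0},{"hand":0,"tx":-0.92,"ty":-0.295,"tz":0.08,"rx":0,"ry":0,"rz":0},{"hand":0,"tx":-0.938,"ty":-0.302,"tz":0.14,"rx":0,"ry":0,"rz":0},{"hand":0,"tx":-0.938,"ty":-0.302,"tz":0.20,"rx":0,"ry":0,"rz":0},{"hand":0,"tx":-0.938,"ty":-0.302,"tz":0.22,"rx":0,"ry":0,"rz":0},{"hand":0,"tx":-0.938,"ty":-0.302,"tz":0.22,"rx":0,"ry":0,"rz":0},{"hand":0,"tx":-0.938,"ty":-0.302,"tz":0.22,"rx":0,"ry":0,"rz":0}]'; python3 - <<'E'
from h import *
print(px2w("scene",416,192.7,.059))
im=manip.grab_frame("top");cv2.imwrite("pics/t2_raw.png",im[:,:,::-1])
o=manip.get_obs();print(o["time"],o["eef_pos"],o["eef_rot"],o["contact_force"])
to(.578,.331,.018)
E
```

```text
time: 1.57
eef_pos: [0.5777, 0.3333, 0.1221]
eef_rot: [-0.0, 0.133, 0.991, 0.0]
contact_force: [-0.0, 0.2, 0.5]
gripper_width: 1.0
finger_force: 0.0
[0.58053793 0.33428324 0.059     ]
1.6167 [0.57832943 0.33363166 0.12327216] [7.31303099e-04 1.33459419e-01 9.91053611e-01 8.87756811e-04] [ 0.47772892 -0.33349233  0.27910439]
rows t: [-0.0005 -0.0057  0.2105]
```

```bash
python3 -m handwheel '[{"hand":0,"tx":-0.003,"ty":0,"tz":0.05,"rx":0,"ry":0,"rz":0},{"hand":0,"tx":-0.003,"ty":0,"tz":0.10,"rx":0,"ry":0,"rz":0},{"hand":0,"tx":-0.003,"ty":0,"tz":0.14,"rx":0,"ry":0,"rz":0},{"hand":0,"tx":-0.003,"ty":0,"tz":0.17,"rx":0,"ry":0,"rz":0},{"hand":0,"tx":-0.003,"ty":0,"tz":0.19,"rx":0,"ry":0,"rz":0},{"hand":0,"tx":-0.003,"ty":0,"tz":0.205,"rx":0,"ry":0,"rz":0},{"hand":0.15,"tx":-0.003,"ty":0,"tz":0.205,"rx":0,"ry":0,"rz":0},{"hand":0.25,"tx":-0.003,"ty":0,"tz":0.205,"rx":0,"ry":0,"rz":0},{"hand":0.28,"tx":-0.003,"ty":0,"tz":0.205,"rx":0,"ry":0,"rz":0},{"hand":0.28,"tx":-0.003,"ty":0,"tz":0.205,"rx":0,"ry":0,"rz":0},{"hand":0.28,"tx":-0.003,"ty":0,"tz":0.205,"rx":0,"ry":0,"rz":0}]'; python3 - <<'E'
from h import *
look("scene","s3",330,60,490,260,3)
E
```

```text
time: 2.53
eef_pos: [0.5801, 0.3327, 0.02]
eef_rot: [0.001, 0.134, 0.991, 0.001]
contact_force: [0.9, 1.3, 1.2]
gripper_width: 0.72
finger_force: 0.7
```

View pics/s3.png

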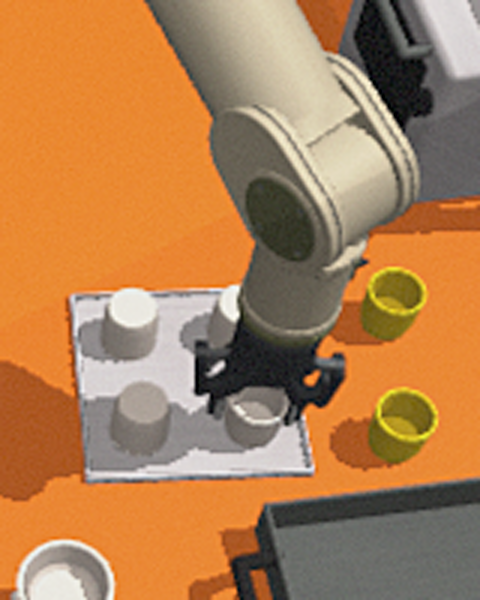

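The fingers straddle the cup, centred near crop (258,410). I'll close gently in small steps.

```bash
python3 -m handwheel '[{"hand":0.30,"tx":0,"ty":0,"tz":0,"rx":0,"ry":0,"rz":0},{"hand":0.31,"tx":0,"ty":0,"tz":0,"rx":0,"ry":0,"rz":0},{"hand":0.32,"tx":0,"ty":0,"tz":0,"rx":0,"ry":0,"rz":0},{"hand":0.32,"tx":0,"ty":0,"tz":0,"rx":0,"ry":0,"rz":0},{"hand":0.32,"tx":0,"ty":0,"tz":0,"rx":0,"ry":0,"rz":0}]'; python3 -m handwheel '[{"hand":0.33,"tx":0,"ty":0,"tz":0,"rx":0,"ry":0,"rz":0},{"hand":0.33,"tx":0,"ty":0,"tz":0,"rx":0,"ry":0,"rz":0},{"hand":0.33,"tx":0,"ty":0,"tz":0,"rx":0,"ry":0,"rz":0}]'
```

```text
time: 3.0
eef_pos: [0.5798, 0.3326, 0.0194]
eef_rot: [0.0, 0.134, 0.991, 0.001]
contact_force: [0.6, 2.2, 5.1]
gripper_width: 0.68
finger_force: 9.2
time: 3.25
eef_pos: [0.5798, 0.3327, 0.0196]
eef_rot: [0.0, 0.134, 0.991, 0.001]
contact_force: [-0.2, 2.4, 6.6]
gripper_width: 0.675
finger_force: 25.0
```

```bash
python3 -m handwheel '[{"hand":0.33,"tx":0,"ty":0,"tz":-0.01,"rx":0,"ry":0,"rz":0},{"hand":0.33,"tx":0,"ty":0,"tz":-0.03,"rx":0,"ry":0,"rz":0},{"hand":0.33,"tx":0,"ty":0,"tz":-0.06,"rx":0,"ry":0,"rz":0},{"hand":0.33,"tx":0,"ty":0,"tz":-0.10,"rx":0,"ry":0,"rz":0},{"hand":0.33,"tx":0,"ty":0,"tz":-0.12,"rx":0,"ry":0,"rz":0},{"hand":0.33,"tx":0,"ty":0,"tz":-0.12,"rx":0,"ry":0,"rz":0}]'; python3 - <<'E'
from h import *
look("scene","s4",330,60,490,260,3)
E
```

```text
time: 3.75
eef_pos: [0.5809, 0.3324, 0.0818]
eef_rot: [0.002, 0.134, 0.991, 0.001]
contact_force: [0.4, 0.5, -1.3]
gripper_width: 0.673
finger_force: 25.5
```

View pics/s4.png

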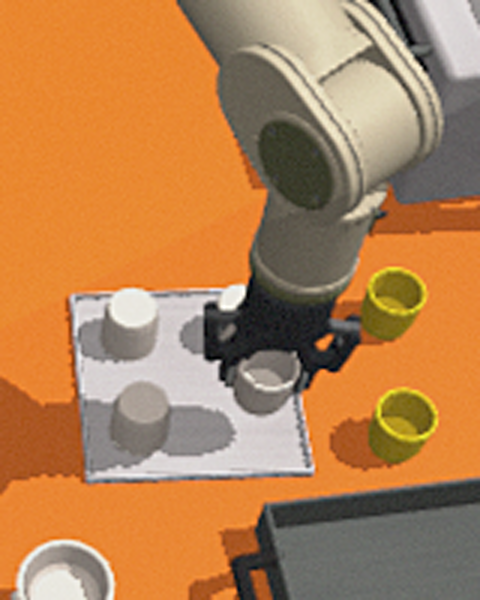

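The cup is held upright and has lifted cleanly, at crop (267,385). Next I'll raise it and carry it over the jars.

```bash
python3 -m handwheel '[{"hand":0.33,"tx":0,"ty":0,"tz":-0.03,"rx":0,"ry":0,"rz":0},{"hand":0.33,"tx":0,"ty":0,"tz":-0.08,"rx":0,"ry":0,"rz":0},{"hand":0.33,"tx":0,"ty":0,"tz":-0.14,"rx":0,"ry":0,"rz":0},{"hand":0.33,"tx":0,"ty":-0.02,"tz":-0.20,"rx":0,"ry":0,"rz":0},{"hand":0.33,"tx":-0.01,"ty":-0.05,"tz":-0.25,"rx":0,"ry":0,"rz":0},{"hand":0.33,"tx":-0.02,"ty":-0.09,"tz":-0.29,"rx":0,"ry":0,"rz":0},{"hand":0.33,"tx":-0.03,"ty":-0.14,"tz":-0.316,"rx":0,"ry":0,"rz":0},{"hand":0.33,"tx":-0.044,"ty":-0.20,"tz":-0.316,"rx":0,"ry":0,"rz":0},{"hand":0.33,"tx":-0.058,"ty":-0.26,"tz":-0.316,"rx":0,"ry":0,"rz":0},{"hand":0.33,"tx":-0.072,"ty":-0.32,"tz":-0.316,"rx":0,"ry":0,"rz":0},{"hand":0.33,"tx":-0.085,"ty":-0.38,"tz":-0.316,"rx":0,"ry":0,"rz":0},{"hand":0.33,"tx":-0.099,"ty":-0.44,"tz":-0.316,"rx":0,"ry":0,"rz":0},{"hand":0.33,"tx":-0.112,"ty":-0.50,"tz":-0.316,"rx":0,"ry":0,"rz":0},{"hand":0.33,"tx":-0.126,"ty":-0.56,"tz":-0.316,"rx":0,"ry":0,"rz":0},{"hand":0.33,"tx":-0.135,"ty":-0.60,"tz":-0.316,"rx":0,"ry":0,"rz":0},{"hand":0.33,"tx":-0.135,"ty":-0.60,"tz":-0.316,"rx":0,"ry":0,"rz":0}]'; python3 -c "
from h import *
to(.554,-.2015,.24)"
```

```text
time: 5.13
eef_pos: [0.5641, 0.0187, 0.2358]
eef_rot: [-0.001, 0.138, 0.99, -0.001]
contact_force: [0.5, -0.2, -0.7]
gripper_width: 0.674
finger_force: 25.6
rows t: [-0.1006 -0.4292 -0.0074]
```

```bash
python3 -m handwheel '[{"hand":0.33,"tx":-0.012,"ty":-0.05,"tz":0,"rx":0,"ry":0,"rz":0},{"hand":0.33,"tx":-0.026,"ty":-0.11,"tz":0,"rx":0,"ry":0,"rz":0},{"hand":0.33,"tx":-0.04,"ty":-0.17,"tz":0,"rx":0,"ry":0,"rz":0},{"hand":0.33,"tx":-0.054,"ty":-0.23,"tz":0,"rx":0,"ry":0,"rz":0},{"hand":0.33,"tx":-0.068,"ty":-0.29,"tz":0,"rx":0,"ry":0,"rz":0},{"hand":0.33,"tx":-0.082,"ty":-0.35,"tz":0,"rx":0,"ry":0,"rz":0},{"hand":0.33,"tx":-0.094,"ty":-0.40,"tz":0,"rx":0,"ry":0,"rz":0},{"hand":0.33,"tx":-0.1,"ty":-0.429,"tz":0.02,"rx":0,"ry":0,"rz":0},{"hand":0.33,"tx":-0.1,"ty":-0.429,"tz":0.06,"rx":0,"ry":0,"rz":0},{"hand":0.33,"tx":-0.1,"ty":-0.429,"tz":0.12,"rx":0,"ry":0,"rz":0},{"hand":0.33,"tx":-0.1,"ty":-0.429,"tz":0.18,"rx":0,"ry":0,"rz":0},{"hand":0.33,"tx":-0.1,"ty":-0.429,"tz":0.24,"rx":0,"ry":0,"rz":0},{"hand":0.33,"tx":-0.1,"ty":-0.429,"tz":0.28,"rx":0,"ry":0,"rz":0},{"hand":0.33,"tx":-0.1,"ty":-0.429,"tz":0.28,"rx":0,"ry":0,"rz":0},{"hand":0.33,"tx":-0.1,"ty":-0.429,"tz":0.28,"rx":0,"ry":0,"rz":0}]'; python3 -c "
from h import *
to(.554,-.2015,.048)
look('scene','s5',180,100,340,270,4)
"
```

```text
time: 6.38
eef_pos: [0.5552, -0.1947, 0.0956]
eef_rot: [-0.002, 0.134, 0.991, -0.0]
contact_force: [1.3, -0.7, 0.4]
gripper_width: 0.68
finger_force: 25.6
rows t: [-0.0015 -0.0137  0.0952]
```

```bash
python3 -c "
import cv2;im=cv2.imread('pics/s5.png');print(im.shape);cv2.imwrite('pics/s5b.png',im[:600])"
```

```text
(680, 640, 3)
```

View pics/s5b.png

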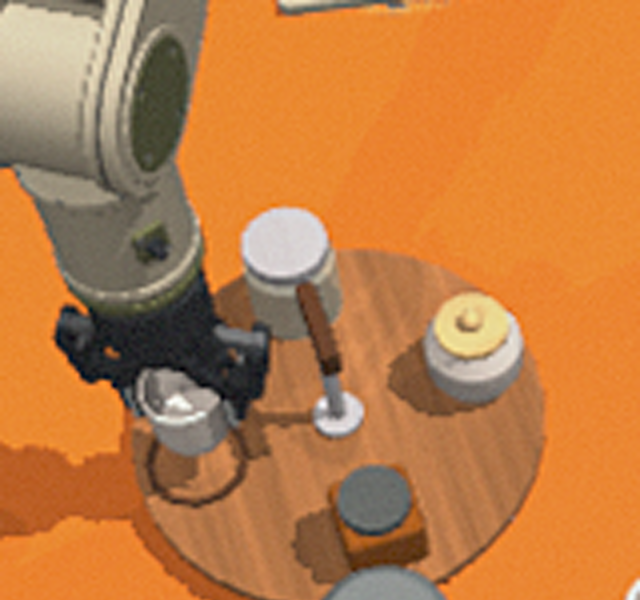

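The cup hangs just above the ring. Its rim is centred near crop (178,393) and the ring near (197,462). I'll work out the offset.

```bash
python3 -c "
from h import *
o=manip.get_obs();print(o['eef_pos'])
print(px2w('scene',229.25,215.5,.033),px2w('scene',224.5,198.25,.135))
to(.5545,-.2020,.048)"
```

```text
[ 0.55629277 -0.19511252  0.09716835]
[ 0.55711652 -0.20091621  0.033     ] [ 0.56151387 -0.19536176  0.135     ]
rows t: [-0.0002 -0.0142  0.0983]
```

```bash
python3 -m handwheel '[{"hand":0.33,"tx":0.003,"ty":-0.013,"tz":0,"rx":0,"ry":0,"rz":0},{"hand":0.33,"tx":0.003,"ty":-0.013,"tz":0.03,"rx":0,"ry":0,"rz":0},{"hand":0.33,"tx":0.003,"ty":-0.013,"tz":0.055,"rx":0,"ry":0,"rz":0},{"hand":0.33,"tx":0.003,"ty":-0.013,"tz":0.07,"rx":0,"ry":0,"rz":0},{"hand":0.33,"tx":0.003,"ty":-0.013,"tz":0.08,"rx":0,"ry":0,"rz":0},{"hand":0.33,"tx":0.003,"ty":-0.013,"tz":0.08,"rx":0,"ry":0,"rz":0},{"hand":0.33,"tx":0.003,"ty":-0.013,"tz":0.08,"rx":0,"ry":0,"rz":0}]'; python3 -c "
from h import *
look('scene','s6',195,160,295,250,6)
to(.554,-.2015,.047)
"
```

```text
time: 7.02
eef_pos: [0.553, -0.201, 0.0569]
eef_rot: [-0.0, 0.134, 0.991, 0.0]
contact_force: [0.9, -0.3, -1.9]
gripper_width: 0.674
finger_force: 25.6
rows t: [-0.0016 -0.0004  0.0205]
```

View pics/s6.png

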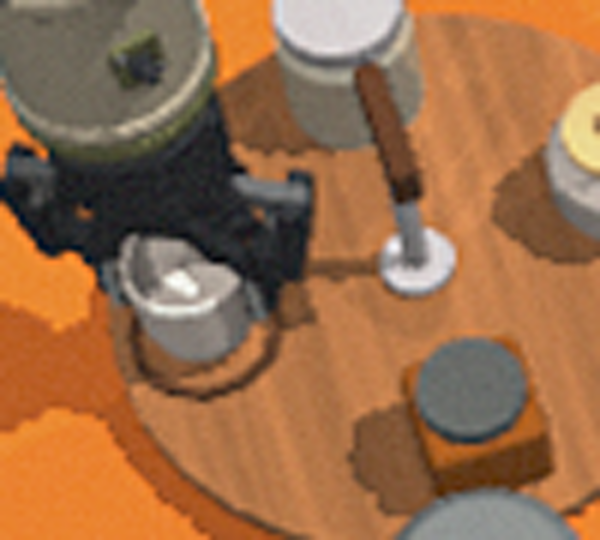

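The cup sits about 10 mm over the ring, with its foot centre near crop x=199 against the ring centre at about (207,338). I'll nudge it about 2.5 mm towards +y and lower it.

```bash
python3 -m handwheel '[{"hand":0.33,"tx":0.001,"ty":0.005,"tz":0.005,"rx":0,"ry":0,"rz":0},{"hand":0.33,"tx":0.001,"ty":0.005,"tz":0.01,"rx":0,"ry":0,"rz":0},{"hand":0.33,"tx":0.001,"ty":0.005,"tz":0.014,"rx":0,"ry":0,"rz":0},{"hand":0.33,"tx":0.001,"ty":0.005,"tz":0.017,"rx":0,"ry":0,"rz":0},{"hand":0.33,"tx":0.001,"ty":0.005,"tz":0.019,"rx":0,"ry":0,"rz":0},{"hand":0.33,"tx":0.001,"ty":0.005,"tz":0.019,"rx":0,"ry":0,"rz":0},{"hand":0.33,"tx":0.001,"ty":0.005,"tz":0.019,"rx":0,"ry":0,"rz":0}]'
```

```text
time: 7.65
eef_pos: [0.5531, -0.1985, 0.0472]
eef_rot: [-0.0, 0.134, 0.991, 0.0]
contact_force: [0.1, -0.5, -2.0]
gripper_width: 0.681
finger_force: 25.6
```

No contact yet, so I'll lower in 0.5 mm steps.

```bash
python3 -m handwheel '[{"hand":0.33,"tx":0,"ty":0,"tz":0.001,"rx":0,"ry":0,"rz":0},{"hand":0.33,"tx":0,"ty":0,"tz":0.002,"rx":0,"ry":0,"rz":0},{"hand":0.33,"tx":0,"ty":0,"tz":0.003,"rx":0,"ry":0,"rz":0},{"hand":0.33,"tx":0,"ty":0,"tz":0.003,"rx":0,"ry":0,"rz":0}]';python3 -m handwheel '[{"hand":0.33,"tx":0,"ty":0,"tz":0.001,"rx":0,"ry":0,"rz":0},{"hand":0.33,"tx":0,"ty":0,"tz":0.001,"rx":0,"ry":0,"rz":0}]'
python3 -c "
from h import *
look('scene','s7',195,160,295,250,6)"
```

```text
time: 7.98
eef_pos: [0.5531, -0.1985, 0.0457]
eef_rot: [-0.0, 0.134, 0.991, 0.0]
contact_force: [-0.9, 0.2, -1.6]
gripper_width: 0.673
finger_force: 25.6
time: 8.15
eef_pos: [0.5534, -0.1984, 0.0456]
eef_rot: [0.0, 0.134, 0.991, 0.0]
contact_force: [0.3, -0.0, 2.3]
gripper_width: 0.678
finger_force: 25.8
```

View pics/s7.png

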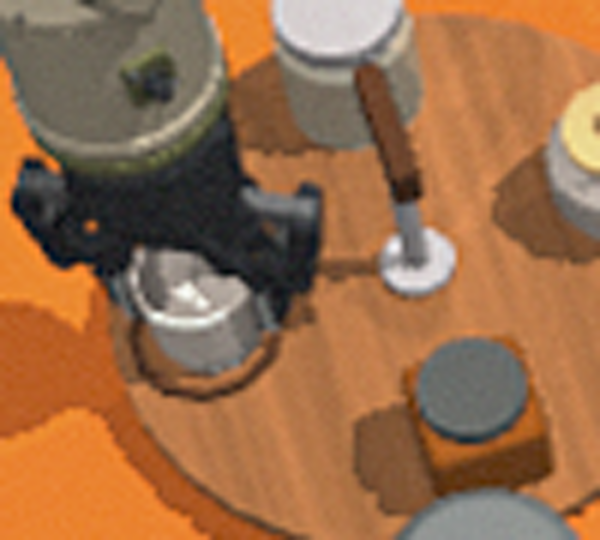

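Contact was felt at the expected height, and the cup foot (about 205, front edge 372) lies inside the ring. I'll release slowly and retreat.

```bash
python3 -m handwheel '[{"hand":0.32,"tx":0,"ty":0,"tz":0,"rx":0,"ry":0,"rz":0},{"hand":0.30,"tx":0,"ty":0,"tz":0,"rx":0,"ry":0,"rz":0},{"hand":0.27,"tx":0,"ty":0,"tz":0,"rx":0,"ry":0,"rz":0},{"hand":0.2,"tx":0,"ty":0,"tz":0,"rx":0,"ry":0,"rz":0},{"hand":0.1,"tx":0,"ty":0,"tz":0,"rx":0,"ry":0,"rz":0},{"hand":0.1,"tx":0,"ty":0,"tz":-0.01,"rx":0,"ry":0,"rz":0},{"hand":0.1,"tx":0,"ty":0,"tz":-0.03,"rx":0,"ry":0,"rz":0},{"hand":0.1,"tx":0,"ty":0,"tz":-0.07,"rx":0,"ry":0,"rz":0},{"hand":0.1,"tx":0,"ty":0,"tz":-0.13,"rx":0,"ry":0,"rz":0},{"hand":0.1,"tx":0,"ty":0,"tz":-0.19,"rx":0,"ry":0,"rz":0},{"hand":0.1,"tx":0,"ty":0,"tz":-0.25,"rx":0,"ry":0,"rz":0},{"hand":0.1,"tx":0,"ty":0,"tz":-0.31,"rx":0,"ry":0,"rz":0},{"hand":0.1,"tx":0,"ty":0,"tz":-0.35,"rx":0,"ry":0,"rz":0},{"hand":0.1,"tx":0.24,"ty":-0.1,"tz":-0.35,"rx":0,"ry":0,"rz":0},{"hand":0.1,"tx":0.24,"ty":-0.1,"tz":-0.35,"rx":0,"ry":0,"rz":0},{"hand":0.1,"tx":0.24,"ty":-0.1,"tz":-0.35,"rx":0,"ry":0,"rz":0},{"hand":0.1,"tx":0.24,"ty":-0.1,"tz":-0.35,"rx":0,"ry":0,"rz":0}]'
python3 -c "
from h import *
look('top','t8',300,155,440,295,4)
look('scene','s8',195,140,335,260,5)"
```

```text
time: 9.62
eef_pos: [0.4182, -0.217, 0.2209]
eef_rot: [-0.0, 0.137, 0.991, 0.001]
contact_force: [0.8, -0.9, 0.1]
gripper_width: 0.899
finger_force: 0.0
```

View pics/t8.png

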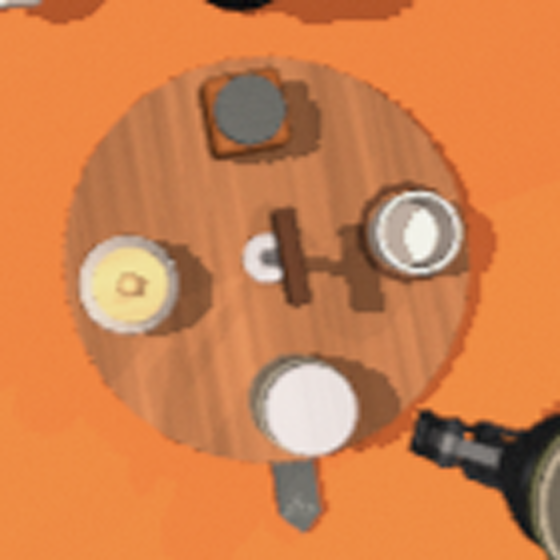

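The cup stands in the ring at crop (418,232). The axis is near (265,258), the bar runs (285,208)–(299,305) and the tab tip is at (303,530). Now the geometry for the turn.

```bash
python3 - <<'E'
from h import *
t=lambda u,v,z:px2w("top",300+u/4,155+v/4,z)
ax=t(265,258,.032);tip=t(303,530,.01);b1=t(285.5,208,.16);b2=t(299,305,.16);cup=t(417,232,.085)
A=lambda d:np.degrees(np.arctan2(d[1],d[0]))
print(ax,tip,(b1+b2)/2,cup,"front",A(tip-ax),"edge",A(t(297,462,.01)-ax),"bar",A(b1-b2),"cup",A(cup-ax))
m=(b1+b2)/2
o=manip.get_obs();print(o["eef_pos"],A(rot(o["eef_rot"]).as_matrix()[:,1]),o["joint_pos"].round(2))
to(.533,-.100,.22);to(.533,-.100,.131)
E
```

```text
[ 0.53127655 -0.10063757  0.032     ] [ 0.33130537 -0.13462216  0.01      ] [ 0.53167833 -0.10104898  0.16      ] [ 0.55148983 -0.19948171  0.085     ] front -170.3548803870608 edge -169.11951435382187 bar 8.712678793955769 cup -78.44256538828479
[ 0.42294385 -0.21546169  0.2216254 ] 74.47487198821241 [-0.13 -0.02  0.51  1.88  0.01  1.28  1.67]
rows t: [-0.1503  0.2814  0.0041]
rows t: [-0.1498  0.2811  0.1821]
```

```bash
python3 -m handwheel '[{"hand":0.1,"tx":-0.03,"ty":0.055,"tz":0,"rx":0,"ry":0,"rz":-0.06},{"hand":0.1,"tx":-0.06,"ty":0.11,"tz":0,"rx":0,"ry":0,"rz":-0.12},{"hand":0.1,"tx":-0.09,"ty":0.17,"tz":0,"rx":0,"ry":0,"rz":-0.18},{"hand":0.1,"tx":-0.12,"ty":0.23,"tz":0,"rx":0,"ry":0,"rz":-0.24},{"hand":0.1,"tx":-0.148,"ty":0.281,"tz":0,"rx":0,"ry":0,"rz":-0.283},{"hand":0.1,"tx":-0.148,"ty":0.281,"tz":0,"rx":0,"ry":0,"rz":-0.283},{"hand":0.1,"tx":-0.148,"ty":0.281,"tz":0,"rx":0,"ry":0,"rz":-0.283},{"hand":0.1,"tx":-0.148,"ty":0.281,"tz":0,"rx":0,"ry":0,"rz":-0.283}]'
python3 -c "
from h import *
o=manip.get_obs();M=rot(o['eef_rot']).as_matrix();print(M.round(3),np.degrees(np.arctan2(M[1,1],M[0,1])),o['joint_pos'].round(2));to(.532,-.1,.131)"
```

```text
time: 10.38
eef_pos: [0.5333, -0.0991, 0.2203]
eef_rot: [-0.0, -0.088, 0.996, -0.0]
contact_force: [0.3, 0.0, 0.4]
gripper_width: 0.898
finger_force: 0.0
[[-0.985 -0.175 -0.   ]
 [-0.175  0.985 -0.001]
 [ 0.    -0.    -1.   ]] 100.05357165448642 [-0.25  0.15  0.39  1.72 -0.06  1.28  1.9 ]
rows t: [ 0.0028 -0.0012  0.1785]
```

```bash
python3 -m handwheel '[{"hand":0.1,"tx":0.002,"ty":-0.001,"tz":0.04,"rx":0,"ry":0,"rz":0},{"hand":0.1,"tx":0.002,"ty":-0.001,"tz":0.08,"rx":0,"ry":0,"rz":0},{"hand":0.1,"tx":0.002,"ty":-0.001,"tz":0.12,"rx":0,"ry":0,"rz":0},{"hand":0.1,"tx":0.002,"ty":-0.001,"tz":0.15,"rx":0,"ry":0,"rz":0},{"hand":0.1,"tx":0.002,"ty":-0.001,"tz":0.17,"rx":0,"ry":0,"rz":0},{"hand":0.1,"tx":0.002,"ty":-0.001,"tz":0.178,"rx":0,"ry":0,"rz":0},{"hand":0.3,"tx":0.002,"ty":-0.001,"tz":0.178,"rx":0,"ry":0,"rz":0},{"hand":0.5,"tx":0.002,"ty":-0.001,"tz":0.178,"rx":0,"ry":0,"rz":0},{"hand":0.65,"tx":0.002,"ty":-0.001,"tz":0.178,"rx":0,"ry":0,"rz":0},{"hand":0.72,"tx":0.002,"ty":-0.001,"tz":0.178,"rx":0,"ry":0,"rz":0},{"hand":0.76,"tx":0.002,"ty":-0.001,"tz":0.178,"rx":0,"ry":0,"rz":0},{"hand":0.79,"tx":0.002,"ty":-0.001,"tz":0.178,"rx":0,"ry":0,"rz":0},{"hand":0.81,"tx":0.002,"ty":-0.001,"tz":0.178,"rx":0,"ry":0,"rz":0},{"hand":0.82,"tx":0.002,"ty":-0.001,"tz":0.178,"rx":0,"ry":0,"rz":0},{"hand":0.82,"tx":0.002,"ty":-0.001,"tz":0.178,"rx":0,"ry":0,"rz":0}]'
```

```text
time: 11.63
eef_pos: [0.5319, -0.0997, 0.1313]
eef_rot: [0.0, -0.088, 0.996, 0.0]
contact_force: [-0.7, -0.0, -1.4]
gripper_width: 0.181
finger_force: 0.0
```

```bash
python3 -m handwheel '[{"hand":0.83,"tx":0,"ty":0,"tz":0,"rx":0,"ry":0,"rz":0},{"hand":0.84,"tx":0,"ty":0,"tz":0,"rx":0,"ry":0,"rz":0},{"hand":0.85,"tx":0,"ty":0,"tz":0,"rx":0,"ry":0,"rz":0},{"hand":0.86,"tx":0,"ty":0,"tz":0,"rx":0,"ry":0,"rz":0},{"hand":0.86,"tx":0,"ty":0,"tz":0,"rx":0,"ry":0,"rz":0}]';python3 -m handwheel '[{"hand":0.87,"tx":0,"ty":0,"tz":0,"rx":0,"ry":0,"rz":0},{"hand":0.88,"tx":0,"ty":0,"tz":0,"rx":0,"ry":0,"rz":0},{"hand":0.88,"tx":0,"ty":0,"tz":0,"rx":0,"ry":0,"rz":0},{"hand":0.88,"tx":0,"ty":0,"tz":0,"rx":0,"ry":0,"rz":0}]';python3 -c "
from h import *
o=manip.get_obs();print(o['torque'],o['joint_pos'].round(2))"
```

```text
time: 12.05
eef_pos: [0.532, -0.0998, 0.1315]
eef_rot: [0.0, -0.088, 0.996, 0.0]
contact_force: [-1.1, -0.3, 3.1]
gripper_width: 0.155
finger_force: 55.0
time: 12.38
eef_pos: [0.5319, -0.0998, 0.1314]
eef_rot: [0.0, -0.088, 0.996, 0.0]
contact_force: [-1.4, -0.4, 5.3]
gripper_width: 0.155
finger_force: 58.3
[-0.1080136   0.46266768 -0.02557727] [-0.24  0.23  0.38  1.83 -0.1   1.1   1.93]
```

The handle is firmly held with negligible side force. I'll turn slowly clockwise.

```bash
python3 -m handwheel '[{"hand":0.88,"tx":0,"ty":0,"tz":0,"rx":0,"ry":0,"rz":0.003},{"hand":0.88,"tx":0,"ty":0,"tz":0,"rx":0,"ry":0,"rz":0.009},{"hand":0.88,"tx":0,"ty":0,"tz":0,"rx":0,"ry":0,"rz":0.02},{"hand":0.88,"tx":0,"ty":0,"tz":0,"rx":0,"ry":0,"rz":0.035},{"hand":0.88,"tx":0,"ty":0,"tz":0,"rx":0,"ry":0,"rz":0.05},{"hand":0.88,"tx":0,"ty":0,"tz":0,"rx":0,"ry":0,"rz":0.065},{"hand":0.88,"tx":0,"ty":0,"tz":0,"rx":0,"ry":0,"rz":0.08},{"hand":0.88,"tx":0,"ty":0,"tz":0,"rx":0,"ry":0,"rz":0.095},{"hand":0.88,"tx":0,"ty":0,"tz":0,"rx":0,"ry":0,"rz":0.11},{"hand":0.88,"tx":0,"ty":0,"tz":0,"rx":0,"ry":0,"rz":0.125},{"hand":0.88,"tx":0,"ty":0,"tz":0,"rx":0,"ry":0,"rz":0.14},{"hand":0.88,"tx":0,"ty":0,"tz":0,"rx":0,"ry":0,"rz":0.155},{"hand":0.88,"tx":0,"ty":0,"tz":0,"rx":0,"ry":0,"rz":0.17},{"hand":0.88,"tx":0,"ty":0,"tz":0,"rx":0,"ry":0,"rz":0.185},{"hand":0.88,"tx":0,"ty":0,"tz":0,"rx":0,"ry":0,"rz":0.20},{"hand":0.88,"tx":0,"ty":0,"tz":0,"rx":0,"ry":0,"rz":0.215},{"hand":0.88,"tx":0,"ty":0,"tz":0,"rx":0,"ry":0,"rz":0.23},{"hand":0.88,"tx":0,"ty":0,"tz":0,"rx":0,"ry":0,"rz":0.242},{"hand":0.88,"tx":0,"ty":0,"tz":0,"rx":0,"ry":0,"rz":0.248},{"hand":0.88,"tx":0,"ty":0,"tz":0,"rx":0,"ry":0,"rz":0.25}]'
```

```text
time: 14.05
eef_pos: [0.532, -0.099, 0.1315]
eef_rot: [-0.0, 0.108, 0.994, 0.0]
contact_force: [-2.3, 1.5, 6.0]
gripper_width: 0.152
finger_force: 58.6
```

```bash
python3 -m handwheel '[{"hand":0.88,"tx":0,"ty":0,"tz":0,"rx":0,"ry":0,"rz":0.005},{"hand":0.88,"tx":0,"ty":0,"tz":0,"rx":0,"ry":0,"rz":0.015},{"hand":0.88,"tx":0,"ty":0,"tz":0,"rx":0,"ry":0,"rz":0.03},{"hand":0.88,"tx":0,"ty":0,"tz":0,"rx":0,"ry":0,"rz":0.05},{"hand":0.88,"tx":0,"ty":0,"tz":0,"rx":0,"ry":0,"rz":0.07},{"hand":0.88,"tx":0,"ty":0,"tz":0,"rx":0,"ry":0,"rz":0.09},{"hand":0.88,"tx":0,"ty":0,"tz":0,"rx":0,"ry":0,"rz":0.11},{"hand":0.88,"tx":0,"ty":0,"tz":0,"rx":0,"ry":0,"rz":0.13},{"hand":0.88,"tx":0,"ty":0,"tz":0,"rx":0,"ry":0,"rz":0.15},{"hand":0.88,"tx":0,"ty":0,"tz":0,"rx":0,"ry":0,"rz":0.17},{"hand":0.88,"tx":0,"ty":0,"tz":0,"rx":0,"ry":0,"rz":0.19},{"hand":0.88,"tx":0,"ty":0,"tz":0,"rx":0,"ry":0,"rz":0.21},{"hand":0.88,"tx":0,"ty":0,"tz":0,"rx":0,"ry":0,"rz":0.23},{"hand":0.88,"tx":0,"ty":0,"tz":0,"rx":0,"ry":0,"rz":0.25},{"hand":0.88,"tx":0,"ty":0,"tz":0,"rx":0,"ry":0,"rz":0.27},{"hand":0.88,"tx":0,"ty":0,"tz":0,"rx":0,"ry":0,"rz":0.29},{"hand":0.88,"tx":0,"ty":0,"tz":0,"rx":0,"ry":0,"rz":0.31},{"hand":0.88,"tx":0,"ty":0,"tz":0,"rx":0,"ry":0,"rz":0.325},{"hand":0.88,"tx":0,"ty":0,"tz":0,"rx":0,"ry":0,"rz":0.335},{"hand":0.88,"tx":0,"ty":0,"tz":0,"rx":0,"ry":0,"rz":0.34}]'; python3 -m handwheel '[{"hand":0.88,"tx":0,"ty":0,"tz":0,"rx":0,"ry":0,"rz":0.005},{"hand":0.88,"tx":0,"ty":0,"tz":0,"rx":0,"ry":0,"rz":0.015},{"hand":0.88,"tx":0,"ty":0,"tz":0,"rx":0,"ry":0,"rz":0.03},{"hand":0.88,"tx":0,"ty":0,"tz":0,"rx":0,"ry":0,"rz":0.05},{"hand":0.88,"tx":0,"ty":0,"tz":0,"rx":0,"ry":0,"rz":0.07},{"hand":0.88,"tx":0,"ty":0,"tz":0,"rx":0,"ry":0,"rz":0.09},{"hand":0.88,"tx":0,"ty":0,"tz":0,"rx":0,"ry":0,"rz":0.11},{"hand":0.88,"tx":0,"ty":0,"tz":0,"rx":0,"ry":0,"rz":0.13},{"hand":0.88,"tx":0,"ty":0,"tz":0,"rx":0,"ry":0,"rz":0.15},{"hand":0.88,"tx":0,"ty":0,"tz":0,"rx":0,"ry":0,"rz":0.17},{"hand":0.88,"tx":0,"ty":0,"tz":0,"rx":0,"ry":0,"rz":0.19},{"hand":0.88,"tx":0,"ty":0,"tz":0,"rx":0,"ry":0,"rz":0.21},{"hand":0.88,"tx":0,"ty":0,"tz":0,"rx":0,"ry":0,"rz":0.23},{"hand":0.88,"tx":0,"ty":0,"tz":0,"rx":0,"ry":0,"rz":0.25},{"hand":0.88,"tx":0,"ty":0,"tz":0,"rx":0,"ry":0,"rz":0.27},{"hand":0.88,"tx":0,"ty":0,"tz":0,"rx":0,"ry":0,"rz":0.29},{"hand":0.88,"tx":0,"ty":0,"tz":0,"rx":0,"ry":0,"rz":0.31},{"hand":0.88,"tx":0,"ty":0,"tz":0,"rx":0,"ry":0,"rz":0.325},{"hand":0.88,"tx":0,"ty":0,"tz":0,"rx":0,"ry":0,"rz":0.335},{"hand":0.88,"tx":0,"ty":0,"tz":0,"rx":0,"ry":0,"rz":0.34}]'
python3 - <<'E'
from h import *
look('top','t9',300,155,440,295,4)
look('scene','s9',195,140,335,260,5)
im=np.zeros((560,780,3),np.uint8)
a=cv2.resize(cv2.imread('pics/t9.png')[:, :],(400,400)); b=cv2.resize(cv2.imread('pics/s9.png'),(380,326))
im[:400,:400]=a; im[:326,400:]=b; cv2.imwrite('pics/m9.png',im)
o=manip.get_obs();M=rot(o['eef_rot']).as_matrix();print(np.degrees(np.arctan2(M[1,1],M[0,1])))
E
```

```text
time: 15.72
eef_pos: [0.5324, -0.0981, 0.1315]
eef_rot: [0.0, 0.366, 0.93, 0.001]
contact_force: [-0.9, 4.6, 5.4]
gripper_width: 0.158
finger_force: 58.5
time: 17.38
eef_pos: [0.5333, -0.0975, 0.1315]
eef_rot: [0.0, 0.599, 0.801, 0.002]
contact_force: [4.6, 6.3, 0.4]
gripper_width: 0.154
finger_force: 58.4
16.472976186685948
```

View pics/m9.png

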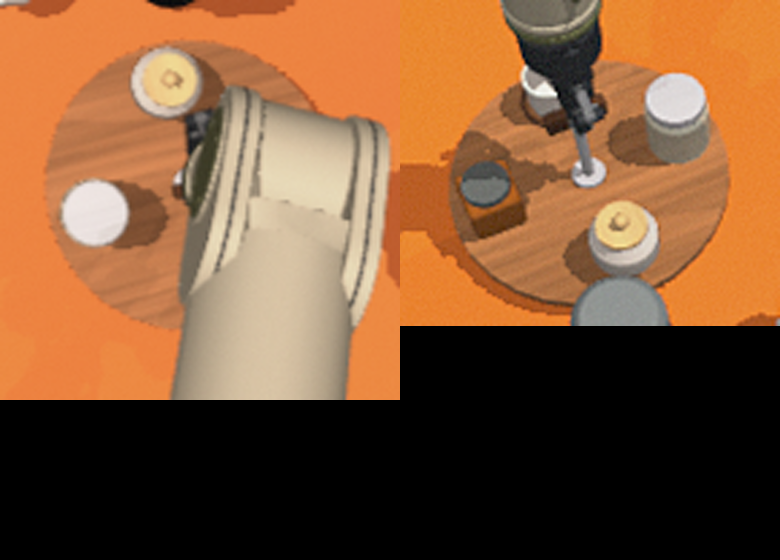

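The turn worked. In the top view (left) the yellow-lid jar, opposite the cup, is at (172,78) and the white jar at (95,213). In the scene view they are at (620,222) and (676,100). I'll triangulate the lids to get the plate's absolute angle.

```bash
python3 - <<'E'
from h import *
A=lambda d:np.degrees(np.arctan2(d[1],d[0]))
def blob(f,pred,seed):
    im=cv2.imread(f); h=cv2.cvtColor(im,cv2.COLOR_BGR2HSV); m=pred(im.astype(int),h.astype(int)).astype(np.uint8)
    y,x=int(seed[1]),int(seed[0]); w=np.zeros_like(m); w[y-14:y+15,x-14:x+15]=1
    k,l,st,ce=cv2.connectedComponentsWithStats(m*w); i=1+np.argmax(st[1:,4]); print(f,st[i]); return ce[i]
yel=lambda im,h:(h[:,:,0]>17)&(h[:,:,0]<32)&(h[:,:,1]>70)&(h[:,:,2]>130)
whi=lambda im,h:(im.min(2)>190)
def tri(pt,ps):
    L=[]
    for n,p in(("top",pt),("scene",ps)):
        c,f,M=cam(n); d=M@np.array([(p[0]-c["cx"])/f,(p[1]-c["cy"])/f,1]); L.append((c["position"],d/np.linalg.norm(d)))
    (a,u),(b,v)=L; s=np.linalg.lstsq(np.c_[u,-v],b-a,rcond=None)[0]; p,q=a+s[0]*u,b+s[1]*v
    return (p+q)/2,np.linalg.norm(p-q)
ax=np.array([.5325,-.0998])
S={"8":{"y":((300+131/4,155+284/4),(297,185)),"w":((300+309/4,155+408/4),(251,161))},"9":{"y":((360.2,182.3),(276,221.7)),"w":((333.3,229.6),(296.7,176.8))}}
for k,d in S.items():
    if k=="8": d["y"]=(d["y"][0],(297.5,182)); d["w"]=(d["w"][0],(251.5,161))
    for j,(a,b) in d.items():
        P,e=tri(blob(f"pics/t{k}_raw.png",yel if j=="y" else whi,a),blob(f"pics/s{k}_raw.png",yel if j=="y" else whi,b))
        print(k,j,P.round(4),e.round(4),"r",np.hypot(*(P[:2]-ax)).round(4),"ang",A(P[:2]-ax).round(2))
E
```

```text
pics/t8_raw.png [323 217  19  19 263]
pics/s8_raw.png [289 173  18  17 208]
8 y [0.5117 0.0029 0.0958] 0.0014 r 0.1048 ang 101.47
pics/t8_raw.png [367 246  22  23 379]
pics/s8_raw.png [241 152  21  17 280]
8 w [ 0.4301 -0.1205  0.1103] 0.0012 r 0.1045 ang -168.57
pics/t9_raw.png [350 173  19  19 242]
pics/s9_raw.png [267 214  19  18 227]
9 y [ 0.6335 -0.0694  0.0961] 0.001 r 0.1054 ang 16.76
pics/t9_raw.png [322 219  22  22 374]
pics/s9_raw.png [286 167  21  18 297]
9 w [0.5024 0.0013 0.1093] 0.0012 r 0.1055 ang 106.56
```

The plate's x axis is now at about 16.7° from two consistent lids. I'll refine the tab's direction.

```bash
python3 - <<'E'
from h import *
A=lambda d:np.degrees(np.arctan2(d[1],d[0]))
ax=np.array([.5325,-.0998])
for f in ("t8_raw","t2_raw","top0"):
    im=cv2.imread(f"pics/{f}.png"); h=cv2.cvtColor(im,cv2.COLOR_BGR2HSV)
    m=((h[:,:,1]<90)&(h[:,:,2]<150)).astype(np.uint8); w=np.zeros_like(m); w[271:292,360:390]=1
    ys,xs=np.nonzero(m*w)
    for z in (.005,.012):
        P=np.array([px2w("top",x,y,z)[:2] for x,y in zip(xs,ys)]); c=P.mean(0); r=P-ax
        l,v=np.linalg.eigh(np.cov(P.T)); t=c+(-v[:,1] if v[0,1]>0 else v[:,1])*0
        print(f,z,len(P),xs.min(),xs.max(),ys.min(),ys.max(),"cent",A(c-ax).round(2),"pca",A(v[:,1]).round(2),"rmax",np.hypot(*r.T).max().round(3))
E
```

```text
t8_raw 0.005 145 368 379 271 287 cent -170.52 pca -166.2 rmax 0.203
t8_raw 0.012 145 368 379 271 287 cent -170.82 pca -166.2 rmax 0.202
t2_raw 0.005 140 369 379 271 287 cent -170.48 pca -169.65 rmax 0.203
t2_raw 0.012 140 369 379 271 287 cent -170.78 pca -169.65 rmax 0.202
top0 0.005 145 368 379 271 287 cent -170.52 pca -166.2 rmax 0.203
top0 0.012 145 368 379 271 287 cent -170.82 pca -166.2 rmax 0.202
```

```bash
python3 -m handwheel '[{"hand":0.88,"tx":-0.001,"ty":-0.001,"tz":0,"rx":0,"ry":0,"rz":0.005},{"hand":0.88,"tx":-0.002,"ty":-0.002,"tz":0,"rx":0,"ry":0,"rz":0.015},{"hand":0.88,"tx":-0.003,"ty":-0.003,"tz":0,"rx":0,"ry":0,"rz":0.03},{"hand":0.88,"tx":-0.003,"ty":-0.003,"tz":0,"rx":0,"ry":0,"rz":0.045},{"hand":0.88,"tx":-0.003,"ty":-0.003,"tz":0,"rx":0,"ry":0,"rz":0.06},{"hand":0.88,"tx":-0.003,"ty":-0.003,"tz":0,"rx":0,"ry":0,"rz":0.072},{"hand":0.88,"tx":-0.003,"ty":-0.003,"tz":0,"rx":0,"ry":0,"rz":0.078},{"hand":0.88,"tx":-0.003,"ty":-0.003,"tz":0,"rx":0,"ry":0,"rz":0.08},{"hand":0.88,"tx":-0.003,"ty":-0.003,"tz":0,"rx":0,"ry":0,"rz":0.08},{"hand":0.88,"tx":-0.003,"ty":-0.003,"tz":0,"rx":0,"ry":0,"rz":0.08},{"hand":0.88,"tx":-0.003,"ty":-0.003,"tz":0,"rx":0,"ry":0,"rz":0.08}]'
python3 - <<'E'
from h import *
A=lambda d:np.degrees(np.arctan2(d[1],d[0])); ax=np.array([.5325,-.0998])
look('top','t10',300,155,440,295,4); look('scene','s10',195,140,335,260,5)
o=manip.get_obs();M=rot(o['eef_rot']).as_matrix();print("tool",A(M[:,1]),o["torque"],abs(o["joint_vel"]).max())
P=[]
for n,f,s in(("top","t10",w2px("top",[.635,-.082,.096])),("scene","s10",w2px("scene",[.635,-.082,.096]))):
    h=cv2.cvtColor(cv2.imread(f"pics/{f}_raw.png"),cv2.COLOR_BGR2HSV).astype(int)
    m=((h[:,:,0]>17)&(h[:,:,0]<32)&(h[:,:,1]>70)&(h[:,:,2]>130)).astype(np.uint8)
    x,y=s.astype(int); w=np.zeros_like(m); w[y-14:y+15,x-14:x+15]=1
    k,l,st,ce=cv2.connectedComponentsWithStats(m*w); i=1+np.argmax(st[1:,4]); p=px2w(n,*ce[i],.096); print(st[i],p,A(p[:2]-ax)); P.append(p)
print(A(np.mean(P,0)[:2]-ax))
E
```

```text
time: 18.4
eef_pos: [0.5336, -0.0974, 0.1315]
eef_rot: [0.001, 0.647, 0.763, 0.003]
contact_force: [11.0, 12.0, -3.5]
gripper_width: 0.151
finger_force: 58.4
tool 9.411808997732471 [ 2.31573883 -2.13941622  0.03943662] 0.002100907471092149
[355 172  18  19 226] [ 0.63659586 -0.08300547  0.096     ] 9.164963607705905
[262 216  20  18 231] [ 0.6365525 -0.0813793  0.096    ] 10.039210544954114
9.602560222206833
```

View pics/s10.png

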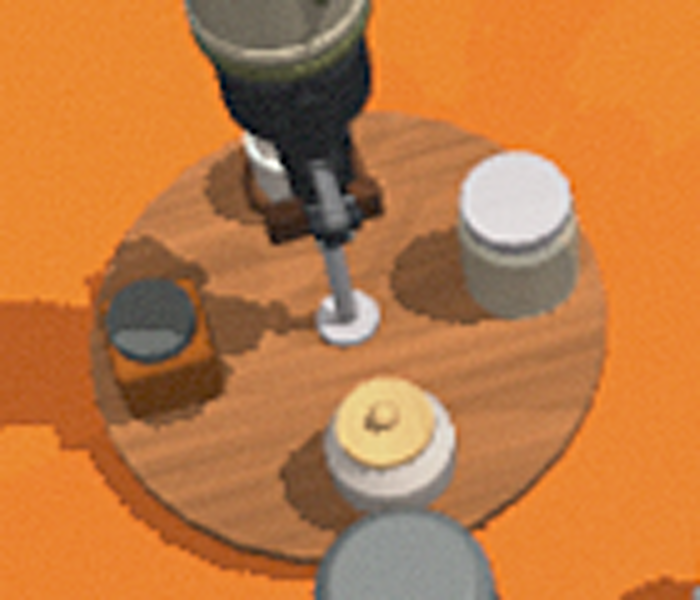

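The plate is at 9.6° against a target of 9.5°, and the cup stands at the front behind the gripper near (265,165). I'll ease off the small side load and recheck.

```bash
python3 -m handwheel '[{"hand":0.88,"tx":0.001,"ty":0.001,"tz":0,"rx":0,"ry":0,"rz":0},{"hand":0.88,"tx":0.003,"ty":0.003,"tz":0,"rx":0,"ry":0,"rz":0},{"hand":0.88,"tx":0.005,"ty":0.005,"tz":0,"rx":0,"ry":0,"rz":0},{"hand":0.88,"tx":0.005,"ty":0.005,"tz":0,"rx":0,"ry":0,"rz":0},{"hand":0.88,"tx":0.005,"ty":0.005,"tz":0,"rx":0,"ry":0,"rz":0},{"hand":0.88,"tx":0.005,"ty":0.005,"tz":0,"rx":0,"ry":0,"rz":0},{"hand":0.88,"tx":0.005,"ty":0.005,"tz":0,"rx":0,"ry":0,"rz":0}]'
python3 - <<'E'
from h import *
A=lambda d:np.degrees(np.arctan2(d[1],d[0])); ax=np.array([.5325,-.0998])
P=[]
for n in("top","scene"):
    s=w2px(n,[.636,-.082,.096]); im=manip.grab_frame(n)[:,:,::-1]
    h=cv2.cvtColor(im.copy(),cv2.COLOR_BGR2HSV).astype(int)
    m=((h[:,:,0]>17)&(h[:,:,0]<32)&(h[:,:,1]>70)&(h[:,:,2]>130)).astype(np.uint8)
    x,y=s.astype(int); w=np.zeros_like(m); w[y-14:y+15,x-14:x+15]=1
    k,l,st,ce=cv2.connectedComponentsWithStats(m*w); i=1+np.argmax(st[1:,4]); P.append(px2w(n,*ce[i],.096))
print(A(np.mean(P,0)[:2]-ax))
o=manip.get_obs();print(abs(o["joint_vel"]).max(),o["contact_force"])
E
```

```text
time: 19.08
eef_pos: [0.5336, -0.0974, 0.1315]
eef_rot: [-0.0, 0.648, 0.762, 0.001]
contact_force: [2.2, 5.6, 3.4]
gripper_width: 0.154
finger_force: 59.7
9.351802464484459
0.0016547761503066351 [1.68161158 6.03411955 3.76613292]
```

The plate is at 9.35° against 9.5° for the tab. It is still, held, and under low force, so I'll hand in.

```bash
python3 -c "
from workcell import manip
print(manip.close_job())"
```

```text
the job is handed in; nothing more can be done
None
```

I handed the job in at about 19 s of robot time: the cup was lifted at about 26 N and set upright in the ring, then the turntable was turned by its handle until the ring measured about 0.2° from the tab, and the gripper is still holding the handle.

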